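# Unstack the analyser's reagent kit into its trays

## Task

The analyser's reagent kit was left in one stack on the desk. Take the stack apart and stand each of the four white containers upright and flat on the floor of the grey low-rimmed tray that matches its own shape and size. Do not tip any container over on the way, and do not knock over or push away the two white bottles standing nearby.

Things in the scene. Friction and masses are not known exactly. Their poses are not given: they have to be found in the camera images.
- cassette_mid (a point): Square reagent cassette, white box 62 x 62 mm, 50 mm tall, loose, 0.16 kg or so: the lowest of the stack, standing on the desk. The point is its centre, 25 mm above its underside; x and y run along its sides, z up.
- jar_mid (a point): Round reagent jar, white cylinder 52 mm in diameter (ribs of its black cap to 54 mm), 50 mm tall, flat top, loose, about 0.11 kg: stands on the cassette. The point is its centre, 25 mm above its underside; z up.
- cuvette_box_mid (a point): Oblong cuvette box, white, 40 mm along its x, 24 mm along its y, 50 mm tall, flat top, loose, about 0.06 kg: stands on the jar. The point is its centre, 25 mm above its underside; z up.
- vial_mid (a point): Thin round vial, white with a grey cap, 20 mm in diameter, 50 mm tall, loose, about 0.03 kg: stands on top of the stack, on the cuvette box. The point is its centre, 25 mm above its underside; z up.
- tray_square: Grey square tray for the cassette: 86 x 86 mm outside, 78 x 78 mm inside, sides along its x and y. Fixed. Floor 3 mm above the desk, rim top 7 mm above the desk, rim wall 4 mm. Origin: centre of the underside, at desk height; z up.
- tray_round: Grey large round tray for the jar: 76 mm outside and 68 mm inside diameter. Fixed. Floor 3 mm above the desk, rim top 7 mm above the desk, rim wall 4 mm. Origin: centre of the underside, at desk height; z up.
- tray_oblong: Grey oblong tray for the cuvette box: outside 64 mm along its x and 48 mm along its y, inside 56 x 40 mm. Fixed. Floor 3 mm above the desk, rim top 7 mm above the desk, rim wall 4 mm. Origin: centre of the underside, at desk height; z up.
- tray_small: Grey small round tray for the vial: 44 mm outside and 36 mm inside diameter. Fixed. Floor 3 mm above the desk, rim top 7 mm above the desk, rim wall 4 mm. Origin: centre of the underside, at desk height; z up.
- bottle_big: Bystander, loose: white capped bottle, 56 mm in diameter, 140 mm tall. Origin: centre of its underside, on the desk. Leave it alone.
- bottle_small: Bystander, loose: white capped bottle, 46 mm in diameter, 110 mm tall. Origin: centre of its underside, on the desk. Leave it alone.
There are look-alikes about, which are no part of the job. Leave any blue look-alike of the part that bears jar_mid alone. What is shaped like the part that bears cuvette_box_mid but orange is not meant.

How it is judged:
At the end, for the whole second after the job is handed in: Each container stands in the tray of its own shape and size: centre within 12.5 mm of the tray's centre, on the tray floor (centre 25 to 30.5 mm above the desk), upright within 0.05 rad, at rest and released; both bottles upright (horizontal distance between cassette_mid and tray_square below 0.0125 m and z of cassette_mid in the frame of tray_square between 0.025 and 0.0305 m and angle between each of cassette_mid, jar_mid, cuvette_box_mid, vial_mid's own z axis and vertical below 0.05 rad and linear speed of each of cassette, jar, cuvette_box, vial below 0.02 m/s and horizontal distance between jar_mid and tray_round below 0.0125 m and z of jar_mid in the frame of tray_round between 0.025 and 0.0305 m and horizontal distance between cuvette_box_mid and tray_oblong below 0.0125 m and z of cuvette_box_mid in the frame of tray_oblong between 0.025 and 0.0305 m and horizontal distance between vial_mid and tray_small below 0.0125 m and z of vial_mid in the frame of tray_small between 0.025 and 0.0305 m and angle between each of bottle_big, bottle_small's own z axis and vertical below 0.2 rad); the robot touches nothing.
It fails at once if a container is tipped over (more than 0.7 rad) (angle between any of cassette_mid, jar_mid, cuvette_box_mid, vial_mid's own z axis and vertical above 0.7 rad).
It fails at once if a bottle is pushed more than 30 mm or knocked over (distance of any of bottle_big, bottle_small from where it was at the start of the episode above 0.03 m or angle between any of bottle_big, bottle_small's own z axis and vertical above 0.5 rad).
It also fails if it takes over 120 s, if anything falls off the work surface, if the arm or the gripper's body presses on something with over 40 N, if the wrist force passes 120 N, or if a joint passes its speed limit or range.

## Robot

A 6-joint arm with a two-finger parallel gripper is mounted at the origin on the work surface. World frame = base frame: x ahead of the robot, y to its left, z up, the work surface at z = 0. Lengths are in m, angles in rad, forces in N, time in s.
With the tool pointing down it reaches from about 0.225 to 0.875 m from the base axis. Payload 3.4 kg.
Tool frame: the origin (TCP) lies midway between the tips of the shut fingers; the grasp point (between the pads) lies 19 mm behind it (manip.pinch_z is the distance from the TCP to the grasp point, in m); z points along the fingers, y is the line along which they close (so a half turn about z gives the same grasp; the last joint's range is limited). The gripper opens to 85 mm and grips with 20 to 120 N. Pads are 22 mm wide; open, the fingers measure 114 mm over their backs; the gripper's body (76 mm by 85 mm) begins 54 mm behind the grasp point. The pads swing forward as they close: fully open they stand 13 mm farther back than shut.
Start: joints at [1.078, 0.276, 1.505, -0, 1.361, -0.121], TCP at [0.209, 0.536, 0.231] pointing down, gripper open.
Joint ranges: [-2.89, 2.89], [-0.75, 2.08], [0.22, 2.7], [-1.18, 4.32], [0.11, 2.71], [-2.7, 2.7]. Speed limits (rad/s): [2.57, 2.57, 3.14, 3.14, 3.14, 3.14].

## Interface

Orientations are given as a unit quaternion [w, x, y, z].
In Python, from rig import manip gives the robot as it stands.
- The arm moves only by the tool carry_out, never from a script. Its arguments are lists of equal length, an entry for each row: "delta_pos": the shift along the tool's x, y, z scaled (see below), a list of three; "turn": the turn, a rotation vector about the tool's x, y, z scaled (see below), a list of three; "claw": the closure, from -1 (fully open) to 1 (shut). A call has 1 to 12 rows; each row is the pose to reach, as a shift and turn from the pose commanded when the call began, along the tool's axes at that moment; what a row does not reach only later rows make up. The controller multiplies each number of a shift by 400 mm and each number of a turn by 30 degrees. A row lasts 1/10 s, in which the tool goes at most 50 mm and 8.59 degrees, less where a joint would pass 70% of its speed; a pose out of reach is approached as far as the arm can. A call with a number of a shift or a turn outside -1 to 1 is refused whole. A call with a gripper value outside its range is refused whole. The fingers move at their own pace and stop on an object; "force" is the grip in N (left out, the last holds). Time passes only in rows, so rows that repeat a pose let the fingers close. It gives the time, the measured TCP pose, the force, the opening and the grip force at its end, in the units of the state.
- manip.get_state(): the state, without advancing time (a new reading comes with each control period).
- manip.get_image(name): name is "side" or "top"; returns a dict with "image" (400x640x3 uint8, red, green, blue), "z_map" (400x640 float32, m along the optical axis (not along the pixel's ray), 0 where there is no reading), "fx", "fy", "cx", "cy" (pixels), "world_to_cam" (4x4, takes a point from world to camera coordinates). Camera axes: x right, y down, z forward; pixel columns grow to the right and rows downward; lengths in m; the calibration is good to about 2 mm. A picture is of the moment at which its call begins.
- manip.sign_off(): hands the job in; it is judged then, once.
Trained networks look in the newest picture that a camera, given by its name, has taken for a name from the list of things; names that differ only in an ending like _2 or _b are one class to them, and where a whole thing is asked for, a point or a joint stands for the part that bears it (a point fixed in the world has none). Each returns a list of dicts, best first, with "score" (0 to 1); they miss things now and then, are a little off and sometimes report something else, mostly with a low value. They report only what shows in the picture. A call takes as long as a camera call. They do not tell look-alikes from the thing itself.
- manip.spot_in(camera, query): "point" ([x, y, z] in m, in world coordinates, good to about 4 mm: the middle of the surface that is visible of it).
- manip.place_of(camera, query): "point" ([x, y, z] in m, in world coordinates, good to about 4 mm: a listed point, or the origin of a listed thing).
The state is a dict: "clock": time; "qpos": joint angles; "qd": joint speeds; "effort": joint torques, N m; "position": TCP position; "ee_rot": TCP orientation; "contact_force": force on the tool from outside, world axes, zero at the start; "moment": the same for the moment, N m; "width": finger opening in m; "gripper_force": force on a finger pad.
Only numpy, scipy, OpenCV 4.12 (cv2) and the standard library are available. Lean on these libraries where they do the work, as an engineer would, in place of code of your own. Each camera call takes 0.05 s, during which the arm holds its last target. There are 200 camera calls.

## Working session

There is one attempt and no reset: what is moved stays moved. The work goes in short steps, Python scripts to look and compute and a tool call to move; the robot and the scene stay as the last step left them, time stands still between calls to the robot, and variables do not carry over. Pictures are saved under pics/ and viewed, at most 14 in all, crops included, and the job is handed in when it is done.

Besides the shell and the picture viewer there is one more tool, called after "Call:" by a JSON object that holds its "op" and its "data", one argument or row to a line. carry_out: Moves the arm, as the interface text tells. Shifts and turns lie within -1 to 1; 1 stands for 400 mm of shift or 30 degrees of turn. Its arguments: {"type":"object","properties":{"delta_pos":{"type":"array","items":{"type":"array","items":{"type":"number","minimum":-1,"maximum":1}}},"turn":{"type":"array","items":{"type":"array","items":{"type":"number","minimum":-1,"maximum":1}}},"claw":{"type":"array","items":{"type":"number"}},"force":{"type":"number"}},"required":["delta_pos","turn","claw"]}

```bash
mkdir -p pics; ls; python3 - <<'E'
from rig import manip
import cv2,numpy as np
for c in ("top","side"):
    d=manip.get_image(c); cv2.imwrite(f"pics/{c}0.png",d["image"][:,:,::-1])
    np.savez(f"pics/{c}0.npz",**d)
    for q in ["tray_square","tray_round","tray_oblong","tray_small","cassette_mid","jar_mid","cuvette_box_mid","vial_mid","bottle_big","bottle_small"]:
        print(c,q,[(np.round(r["point"],3).tolist(),round(r["score"],2)) for r in manip.place_of(c,q)][:4])
s=manip.get_state();print({k:np.round(v,3).tolist() for k,v in s.items()})
E
```

```text
pics
top tray_square [([0.603, 0.019, -0.002], 0.91)]
top tray_round [([0.433, -0.29, -0.001], 0.96)]
top tray_oblong [([0.452, 0.017, 0.002], 0.82)]
top tray_small [([0.602, 0.213, -0.001], 0.77)]
top cassette_mid [([0.624, -0.218, 0.025], 0.56)]
top jar_mid [([0.633, -0.329, 0.025], 0.66), ([0.618, -0.215, 0.076], 0.53)]
top cuvette_box_mid [([0.521, -0.214, 0.019], 0.83), ([0.617, -0.217, 0.124], 0.66)]
top vial_mid [([0.62, -0.211, 0.173], 0.64)]
top bottle_big [([0.538, 0.11, -0.001], 0.93)]
top bottle_small [([0.528, -0.118, -0.0], 0.93)]
side tray_square [([0.606, 0.019, 0.002], 0.58)]
side tray_round [([0.43, -0.287, -0.001], 0.83)]
side tray_oblong [([0.451, 0.016, -0.002], 0.63), ([0.429, -0.284, -0.003], 0.33)]
side tray_small [([0.599, 0.22, 0.001], 0.35)]
side cassette_mid []
side jar_mid [([0.631, -0.328, 0.022], 0.76), ([0.621, -0.216, 0.076], 0.74), ([0.62, -0.214, 0.175], 0.74)]
side cuvette_box_mid [([0.521, -0.217, 0.029], 0.76), ([0.431, -0.287, -0.003], 0.69)]
side vial_mid [([0.618, -0.214, 0.177], 0.61)]
side bottle_big [([0.535, 0.112, -0.002], 0.66)]
side bottle_small [([0.532, -0.12, 0.003], 0.75)]
{'clock': 1.1, 'qpos': [1.078, 0.276, 1.505, 0.0, 1.361, -0.121], 'qd': [-0.002, 0.001, 0.001, -0.0, -0.0, -0.003], 'effort': [0.0, -41.667, -24.61, -0.0, -0.0, -0.0], 'position': [0.209, 0.536, 0.231], 'ee_rot': [0.0, 0.185, 0.983, 0.0], 'contact_force': [-0.356, -0.417, 0.657], 'moment': [-0.028, -0.002, -0.012], 'gripper_force': 0.0, 'width': 0.085}
```

View pics/top0.png

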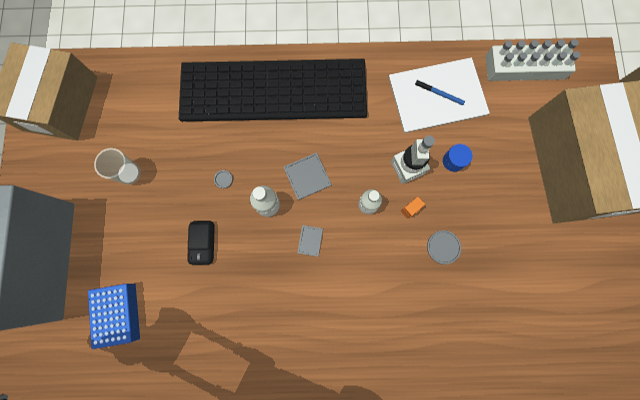

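View pics/side0.png

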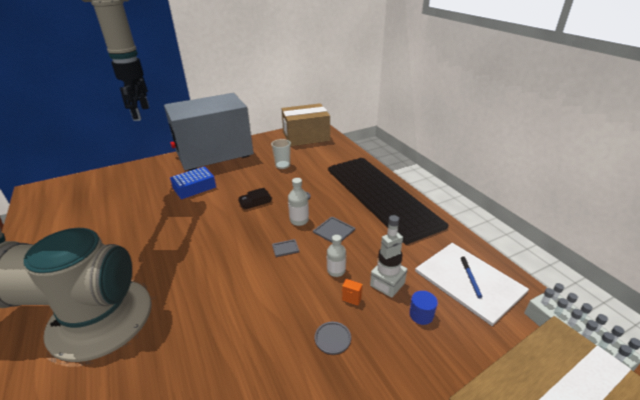

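The white stack is at (412,160) in the top view. The look-alikes are the blue jar at (459,157) and the orange box at (414,207). The stack fits because it is white and stacked. Next I'll measure orientations and take a confirming crop.

```bash
cat > h.py <<'E'
import numpy as np,cv2
def cloud(d):
    z=d["z_map"].astype(float); v,u=np.mgrid[:z.shape[0],:z.shape[1]]
    P=np.stack([(u-d["cx"])/d["fx"]*z,(v-d["cy"])/d["fy"]*z,z,np.ones_like(z)],-1)
    W=P@np.linalg.inv(d["world_to_cam"]).T
    W[z==0]=np.nan
    return W[...,:3]
def rect(p):
    (c,s,a)=cv2.minAreaRect((p[:,:2]*1000).astype(np.float32)); return np.round(c,1),np.round(s,1),round(a,1),len(p)
E
python3 - <<'E'
from h import *
for c in("top","side"):
    d=np.load(f"pics/{c}0.npz"); W=cloud(d); im=d["image"].astype(int)
    sat=im.max(2)-im.min(2)
    for n,x,y,r in [("sq",.604,.019,.07),("rd",.432,-.289,.05),("ob",.452,.017,.05),("sm",.601,.215,.035)]:
        m=(abs(W[...,0]-x)<r)&(abs(W[...,1]-y)<r)&(abs(W[...,2])<.02)&(sat<40)
        m=cv2.morphologyEx(m.astype(np.uint8),cv2.MORPH_OPEN,np.ones((3,3)))>0
        p=W[m]; print(c,n,rect(p),np.round(np.median(p[:,2]),4))
    near=(np.hypot(W[...,0]-.62,W[...,1]+.215)<.06)
    for n,z in [("cas",.05),("jar",.1),("cuv",.15),("vial",.2)]:
        p=W[near&(abs(W[...,2]-z)<.006)]; print(c,n,rect(p),np.round(p.mean(0),4))
        p=W[near&(W[...,2]<z-.008)&(W[...,2]>z-.042)]; print("   body",rect(p))
    print("loose");
    cv2.imwrite
a=np.load("pics/top0.npz")["image"][120:230,350:490]; b=np.load("pics/side0.npz")["image"][200:340,320:460]
o=np.hstack([cv2.resize(a,(396*560//440,400),interpolation=2) if 0 else cv2.resize(a,(400,314),interpolation=2),cv2.resize(b,(314,314),interpolation=2)])
cv2.imwrite("pics/crop.png",o[:,:,::-1])
E
```

```text
top sq (array([604.3,  20.2]), array([87.2, 88. ]), 22.7, 1343) 0.0037
top rd (array([ 433.1, -284.5]), array([74.2, 75. ]), 0.0, 906) 0.0026
top ob (array([452.7,  16.4]), array([48.7, 64.1]), 79.3, 607) 0.0042
top sm (array([600.5, 217.2]), array([41.7, 41.7]), 87.9, 281) 0.0036
top cas (array([ 621.2, -214.1]), array([62.6, 61.8]), 23.7, 238) [ 0.609  -0.2054  0.0487]
   body (array([ 601.6, -207.4]), array([85.9, 42.7]), 67.6, 163)
top jar (array([ 614.9, -210.9]), array([51.9, 43.9]), 55.6, 197) [ 0.6124 -0.2043  0.0994]
   body (array([ 607.8, -204.3]), array([52.7, 23.4]), 49.5, 120)
top cuv (array([ 618.4, -213.3]), array([24.2, 39.1]), 88.9, 138) [ 0.6134 -0.2099  0.1491]
   body (array([ 614.3, -204.5]), array([45.6, 20.5]), 30.2, 126)
top vial (array([ 618. , -212.2]), array([19.7, 19.9]), 44.5, 104) [ 0.6177 -0.212   0.1991]
   body (array([ 613.8, -208.6]), array([20., 10.]), 48.8, 73)
loose
side sq (array([597.8,  37.3]), array([ 90.7, 130. ]), 18.6, 601) 0.0039
side rd (array([ 432.2, -288.1]), array([75.8, 73.7]), 59.3, 952) 0.0026
side ob (array([453.7,  17.5]), array([59.8, 63. ]), 80.1, 327) 0.0037
side sm (array([0., 0.]), array([0., 0.]), 0.0, 0) nan
side cas (array([ 621. , -219.5]), array([61.8, 60. ]), 22.8, 248) [ 0.6129 -0.233   0.0492]
   body (array([ 612.6, -237.2]), array([44. , 85.3]), 65.5, 356)
side jar (array([ 615.2, -223.5]), array([38.1, 51.2]), 55.6, 185) [ 0.6132 -0.2283  0.0995]
   body (array([ 610.5, -229.1]), array([25. , 52.6]), 50.7, 243)
side cuv (array([ 619.6, -217. ]), array([24.8, 41.4]), 88.0, 128) [ 0.6152 -0.2207  0.1492]
   body (array([ 614.1, -224.3]), array([22.3, 46. ]), 57.6, 242)
side vial (array([ 618. , -214.9]), array([22.8, 19.1]), 72.9, 68) [ 0.6172 -0.2169  0.1988]
   body (array([ 614.2, -219.7]), array([10.9, 20.2]), 45.5, 122)
loose
  return _methods._mean(a, axis=axis, dtype=dtype,
  ret = ret.dtype.type(ret / rcount)
```

View pics/crop.png

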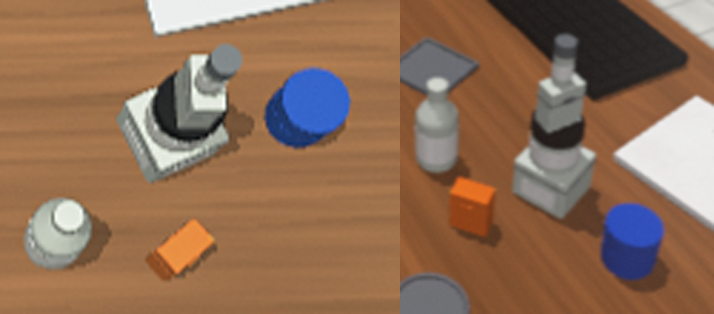

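The crop confirms it: the white square, round, oblong and vial stack sits at about (620,-215) mm. The blue jar and the orange box stand loose beside it. I'll write a move helper and start with the vial.

```bash
cat > go.py <<'E'
import sys,numpy as np
from scipy.spatial.transform import Rotation as R
from rig import manip
# usage: go.py x y z(mm TCP) yaw(deg of tool y) : prints shift/turn in move units
x,y,z,yaw=map(float,sys.argv[1:5]); s=manip.get_state()
q=s["ee_rot"]; r=R.from_quat([q[1],q[2],q[3],q[0]])
c=np.deg2rad(yaw); Y=np.array([np.cos(c),np.sin(c),0]); Z=np.array([0,0,-1.]); T=R.from_matrix(np.c_[np.cross(Y,Z),Y,Z])
p=np.array(s["position"])*1000
M=r.as_matrix(); print("clock",s["clock"],"pos",p.round(1),"yaw",np.degrees(np.arctan2(M[1,1],M[0,1])).round(1),"w",round(s["width"],4),"F",np.round(s["contact_force"],1))
d=r.inv().apply(np.array([x,y,z])-p); print("shift",(d/400).round(4),"rows",np.linalg.norm(d)/50)
print("turn",(np.degrees((r.inv()*T).as_rotvec())/30).round(4))
E
```

Call:
{"op": "carry_out", "data": {
  "delta_pos": [
    [-0.82,-0.687,-0.05],
    [-0.82,-0.687,-0.05],
    [-0.82,-0.687,-0.05],
    [-0.82,-0.687,-0.05],
    [-0.82,-0.687,-0.05],
    [-0.82,-0.687,-0.05],
    [-0.82,-0.687,-0.05],
    [-0.82,-0.687,-0.05],
    [-0.82,-0.687,-0.05],
    [-0.82,-0.687,-0.05],
    [-0.82,-0.687,-0.05]
  ],
  "turn": [
    [0,0,0],
    [0,0,0],
    [0,0,0],
    [0,0,0],
    [0,0,0],
    [0,0,0],
    [0,0,0],
    [0,0,0],
    [0,0,0],
    [0,0,0],
    [0,0,0]
  ],
  "claw": [-1,-1,-1,-1,-1,-1,-1,-1,-1,-1,-1],
  "force": 20
}}

```text
clock: 2.2
position: [0.4147, 0.1603, 0.2513]
ee_rot: [-0.0, 0.186, 0.983, 0.0]
contact_force: [0.4, 0.5, 0.0]
width: 0.0852
gripper_force: 0.0
```

```bash
python3 go.py 618 -213.5 240 68.7
```

```text
clock 2.2 pos [414.7 160.3 251.3] yaw 68.6 w 0.0852 F [0.4 0.5 0. ]
shift [-0.8144 -0.6844  0.0273] rows 8.51325564711817
turn [ 0.0011 -0.0012 -0.004 ]
```

Call:
{"op": "carry_out", "data": {
  "delta_pos": [
    [-0.814,-0.684,0.027],
    [-0.814,-0.684,0.027],
    [-0.814,-0.684,0.027],
    [-0.814,-0.684,0.027],
    [-0.814,-0.684,0.027],
    [-0.814,-0.684,0.027],
    [-0.814,-0.684,0.027],
    [-0.814,-0.684,0.027],
    [-0.814,-0.684,0.027],
    [-0.814,-0.684,0.027],
    [-0.814,-0.684,0.027]
  ],
  "turn": [
    [0,0,0],
    [0,0,0],
    [0,0,0],
    [0,0,0],
    [0,0,0],
    [0,0,0],
    [0,0,0],
    [0,0,0],
    [0,0,0],
    [0,0,0],
    [0,0,0]
  ],
  "claw": [-1,-1,-1,-1,-1,-1,-1,-1,-1,-1,-1]
}}

```text
clock: 3.3
position: [0.6188, -0.211, 0.2397]
ee_rot: [-0.001, 0.184, 0.983, 0.001]
contact_force: [-0.2, -0.3, -0.2]
width: 0.0856
gripper_force: 0.0
```

```bash
python3 go.py 618 -213.5 165 68.7
```

```text
clock 3.3 pos [ 618.8 -211.   239.7] yaw 68.8 w 0.0856 F [-0.2 -0.3 -0.2]
shift [-0.0009 -0.0068  0.1866] rows 1.493978589175791
turn [ 0.0024 -0.0041  0.0021]
```

Call:
{"op": "carry_out", "data": {
  "delta_pos": [
    [-0.001,-0.006,0.1],
    [-0.001,-0.006,0.204],
    [-0.001,-0.006,0.204],
    [-0.001,-0.006,0.204],
    [-0.001,-0.006,0.204],
    [-0.001,-0.006,0.204],
    [-0.001,-0.006,0.204],
    [-0.001,-0.006,0.204],
    [-0.001,-0.006,0.204],
    [-0.001,-0.006,0.204],
    [-0.001,-0.006,0.204],
    [-0.001,-0.006,0.204]
  ],
  "turn": [
    [0,0,0],
    [0,0,0],
    [0,0,0],
    [0,0,0],
    [0,0,0],
    [0,0,0],
    [0,0,0],
    [0,0,0],
    [0,0,0],
    [0,0,0],
    [0,0,0],
    [0,0,0]
  ],
  "claw": [-1,-1,-1,-1,0,0.3,0.4,0.5,0.6,0.8,1,1],
  "force": 20
}}

```text
clock: 4.5
position: [0.6184, -0.2152, 0.1595]
ee_rot: [0.0, 0.185, 0.983, -0.0]
contact_force: [-0.6, 0.6, 4.2]
width: 0.0199
gripper_force: 22.5
```

```bash
python3 go.py 618 -213.5 240 68.7
```

```text
clock 4.5 pos [ 618.4 -215.2  159.5] yaw 68.7 w 0.0199 F [-0.6  0.6  4.2]
shift [ 0.0022  0.0035 -0.2013] rows 1.610582353861942
turn [ 0.0002  0.0018 -0.0003]
```

Call:
{"op": "carry_out", "data": {
  "delta_pos": [
    [0,0,-0.05],
    [0,0,-0.12],
    [0.434,0.991,-0.12],
    [0.434,0.991,-0.12],
    [0.434,0.991,-0.12],
    [0.434,0.991,-0.12],
    [0.434,0.991,-0.12],
    [0.434,0.991,-0.12],
    [0.434,0.991,-0.12],
    [0.434,0.991,-0.12],
    [0.434,0.991,-0.12],
    [0.434,0.991,-0.12]
  ],
  "turn": [
    [0,0,0],
    [0,0,0],
    [0,0,0],
    [0,0,0],
    [0,0,0],
    [0,0,0],
    [0,0,0],
    [0,0,0],
    [0,0,0],
    [0,0,0],
    [0,0,0],
    [0,0,0]
  ],
  "claw": [1,1,1,1,1,1,1,1,1,1,1,1]
}}

```text
clock: 5.7
position: [0.5994, 0.222, 0.206]
ee_rot: [-0.001, 0.182, 0.983, 0.001]
contact_force: [-0.4, -0.4, -0.1]
width: 0.0194
gripper_force: 22.4
```

```bash
python3 - <<'E'
from rig import manip
from h import *
d=manip.get_image("top");W=cloud(d);np.savez("pics/top1.npz",**d)
s=manip.get_state();x,y=s["position"][:2]
near=np.hypot(W[...,0]-.62,W[...,1]+.215)<.06
for z in(.05,.1,.15): print(z,rect(W[near&(abs(W[...,2]-z)<.006)]))
m=(np.hypot(W[...,0]-x,W[...,1]-y)<.03)&(W[...,2]<.2)&(W[...,2]>.1); print("held minz",len(W[m]),np.nanmin(W[m][:,2]) if m.any() else 0)
print([(r["point"],r["score"]) for r in manip.place_of("side","vial_mid")] if manip.get_image("side") else 0)
E
python3 go.py 600.8 217 12.5 68.7
```

```text
0.05 (array([ 620.9, -214. ]), array([62.9, 61.1]), 24.0, 235)
0.1 (array([ 615. , -211.1]), array([52.4, 43. ]), 57.4, 193)
0.15 (array([ 618.6, -213.3]), array([24.4, 39.2]), 88.6, 243)
held minz 1 0.19742424428125915
[([0.6088, 0.0198, -0.0003], 0.47)]
clock 5.85 pos [600.1 216.8 206.3] yaw 68.7 w 0.0197 F [-0.3 -0.7 -0.2]
shift [-0.0016  0.0019  0.4844] rows 3.8751510964120115
turn [-0.0029 -0.001   0.0007]
```

Call:
{"op": "carry_out", "data": {
  "delta_pos": [
    [-0.002,0.002,0.12],
    [-0.002,0.002,0.24],
    [-0.002,0.002,0.36],
    [-0.002,0.002,0.43],
    [-0.002,0.002,0.46],
    [-0.002,0.002,0.475],
    [-0.002,0.002,0.482],
    [-0.002,0.002,0.482],
    [-0.002,0.002,0.484],
    [-0.002,0.002,0.484]
  ],
  "turn": [
    [0,0,0],
    [0,0,0],
    [0,0,0],
    [0,0,0],
    [0,0,0],
    [0,0,0],
    [0,0,0],
    [0,0,0],
    [0,0,0],
    [0,0,0]
  ],
  "claw": [1,1,1,1,1,1,1,1,1,1]
}}

```text
clock: 6.85
position: [0.6022, 0.2181, 0.0146]
ee_rot: [0.001, 0.185, 0.983, 0.001]
contact_force: [1.1, -0.1, -0.3]
width: 0.0192
gripper_force: 22.3
```

```bash
python3 go.py 600.8 217 12.5 68.7
```

```text
clock 6.85 pos [602.2 218.1  14.6] yaw 68.7 w 0.0192 F [ 1.1 -0.1 -0.3]
shift [ 0.0023 -0.0038  0.0052] rows 0.05445936328341364
turn [0.0027 0.0036 0.0002]
```

Call:
{"op": "carry_out", "data": {
  "delta_pos": [
    [0.002,-0.003,0.002],
    [0.002,-0.003,0.004],
    [0.002,-0.003,0.004]
  ],
  "turn": [
    [0,0,0],
    [0,0,0],
    [0,0,0]
  ],
  "claw": [1,1,1]
}}

```text
clock: 7.15
position: [0.6003, 0.2171, 0.0125]
ee_rot: [0.0, 0.185, 0.983, 0.0]
contact_force: [-1.5, -0.8, 5.3]
width: 0.0196
gripper_force: 22.7
```

```bash
python3 go.py 600.8 217 12.5 68.7
```

```text
clock 7.15 pos [600.3 217.1  12.5] yaw 68.7 w 0.0196 F [-1.5 -0.8  5.3]
shift [-0.0013  0.0004 -0.    ] rows 0.01086729684914919
turn [0.0005 0.0008 0.0002]
```

Contact on the floor (5 N). Release and rise.

Call:
{"op": "carry_out", "data": {
  "delta_pos": [
    [0,0,0],
    [0,0,0],
    [0,0,0],
    [0,0,0],
    [0,0,0],
    [0,0,-0.05],
    [0,0,-0.15],
    [0,0,-0.3],
    [0,0,-0.42],
    [0,0,-0.5],
    [0,0,-0.5]
  ],
  "turn": [
    [0,0,0],
    [0,0,0],
    [0,0,0],
    [0,0,0],
    [0,0,0],
    [0,0,0],
    [0,0,0],
    [0,0,0],
    [0,0,0],
    [0,0,0],
    [0,0,0]
  ],
  "claw": [0.4,0.2,0,-0.2,-0.4,-0.6,-1,-1,-1,-1,-1]
}}

```text
clock: 8.25
position: [0.6039, 0.218, 0.2192]
ee_rot: [0.006, 0.185, 0.983, 0.003]
contact_force: [-0.3, 0.7, 0.2]
width: 0.0856
gripper_force: 0.0
```

```bash
python3 go.py 619 -215 205 88.7; python3 - <<'E'
from rig import manip
from h import *
d=manip.get_image("side");cv2.imwrite("pics/s2.png",cv2.resize(d["image"][150:260,200:360],(640,440))[:,:,::-1])
W=cloud(d);m=np.hypot(W[...,0]-.6,W[...,1]-.217)<.02
p=W[m&(W[...,2]>.01)&(W[...,2]<.1)];print(p[:,2].max(),rect(p[p[:,2]>.047]))
E
```

```text
clock 8.25 pos [603.9 218.  219.2] yaw 68.7 w 0.0856 F [-0.3  0.7  0.2]
shift [-0.4279 -0.995   0.0323] rows 8.669028977106112
turn [ 0.0116  0.0244 -0.6666]
0.054610959000487624 (array([603.3, 213.7]), array([21.9,  9.6]), 64.2, 19)
```

View pics/s2.png

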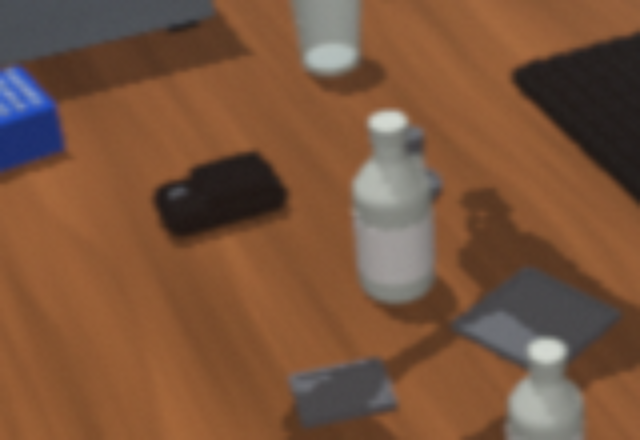

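The side view shows the vial mostly hidden behind the big bottle, with its cap at about (415,140) and its top at about 53 mm, so it is upright. I'll check it from the top later. Next is the cuvette box.

Call:
{"op": "carry_out", "data": {
  "delta_pos": [
    [-0.428,-0.995,0.032],
    [-0.428,-0.995,0.032],
    [-0.428,-0.995,0.032],
    [-0.428,-0.995,0.032],
    [-0.428,-0.995,0.032],
    [-0.428,-0.995,0.032],
    [-0.428,-0.995,0.032],
    [-0.428,-0.995,0.032],
    [-0.428,-0.995,0.032],
    [-0.428,-0.995,0.032],
    [-0.428,-0.995,0.032],
    [-0.428,-0.995,0.032]
  ],
  "turn": [
    [0,0,-0.666],
    [0,0,-0.666],
    [0,0,-0.666],
    [0,0,-0.666],
    [0,0,-0.666],
    [0,0,-0.666],
    [0,0,-0.666],
    [0,0,-0.666],
    [0,0,-0.666],
    [0,0,-0.666],
    [0,0,-0.666],
    [0,0,-0.666]
  ],
  "claw": [-1,-1,-1,-1,-1,-1,-1,-1,-1,-1,-1,-1]
}}

```text
clock: 9.5
position: [0.6146, -0.2147, 0.1977]
ee_rot: [-0.001, 0.011, 1.0, 0.001]
contact_force: [-0.2, 0.4, -0.7]
width: 0.0855
gripper_force: 0.0
```

```bash
python3 - <<'E'
from rig import manip
from h import *
d=manip.get_image("top");W=cloud(d)
p=W[(np.hypot(W[...,0]-.6,W[...,1]-.217)<.025)&(W[...,2]>.045)];print("vial",rect(p),p[:,2].mean())
E
python3 go.py 619 -215 110 88.7
```

```text
vial (array([599.3, 217.9]), array([19.9, 19.5]), 25.4, 78) 0.05231251319433744
clock 9.55 pos [ 614.8 -214.4  198.1] yaw 88.8 w 0.085 F [-0.4  0.1  0.4]
shift [-0.0109 -0.0015  0.2203] rows 1.7647774025372058
turn [ 0.0026 -0.0027  0.0017]
```

Call:
{"op": "carry_out", "data": {
  "delta_pos": [
    [-0.011,-0.001,0.1],
    [-0.011,-0.001,0.2],
    [-0.011,-0.001,0.227],
    [-0.011,-0.001,0.227],
    [-0.011,-0.001,0.227],
    [-0.011,-0.001,0.227],
    [-0.011,-0.001,0.227],
    [-0.011,-0.001,0.227],
    [-0.011,-0.001,0.227],
    [-0.011,-0.001,0.227],
    [-0.011,-0.001,0.227],
    [-0.011,-0.001,0.227]
  ],
  "turn": [
    [0,0,0],
    [0,0,0],
    [0,0,0],
    [0,0,0],
    [0,0,0],
    [0,0,0],
    [0,0,0],
    [0,0,0],
    [0,0,0],
    [0,0,0],
    [0,0,0],
    [0,0,0]
  ],
  "claw": [-1,-1,-1,-1,0,0.2,0.3,0.4,0.5,0.7,1,1],
  "force": 20
}}

```text
clock: 10.75
position: [0.6202, -0.2168, 0.1093]
ee_rot: [0.001, 0.012, 1.0, -0.0]
contact_force: [-0.5, -0.4, 5.8]
width: 0.024
gripper_force: 23.8
```

```bash
python3 go.py 453 17 170 79.3
```

```text
clock 10.75 pos [ 620.2 -216.8  109.3] yaw 88.7 w 0.024 F [-0.5 -0.4  5.8]
shift [ 0.4311  0.5745 -0.1529] rows 5.875034079116151
turn [-0.0009  0.0039  0.3123]
```

Call:
{"op": "carry_out", "data": {
  "delta_pos": [
    [0,0,-0.06],
    [0,0,-0.153],
    [0.2,0.27,-0.153],
    [0.429,0.5745,-0.153],
    [0.429,0.5745,-0.153],
    [0.429,0.5745,-0.153],
    [0.429,0.5745,-0.153],
    [0.429,0.5745,-0.153],
    [0.429,0.5745,-0.153],
    [0.429,0.5745,-0.153],
    [0.429,0.5745,-0.153]
  ],
  "turn": [
    [0,0,0],
    [0,0,0],
    [0,0,0.15],
    [0,0,0.312],
    [0,0,0.312],
    [0,0,0.312],
    [0,0,0.312],
    [0,0,0.312],
    [0,0,0.312],
    [0,0,0.312],
    [0,0,0.312]
  ],
  "claw": [1,1,1,1,1,1,1,1,1,1,1]
}}

```text
clock: 11.85
position: [0.4543, 0.0165, 0.1694]
ee_rot: [0.001, 0.093, 0.996, -0.0]
contact_force: [0.0, 0.2, -1.4]
width: 0.0236
gripper_force: 23.0
```

```bash
python3 - <<'E'
from rig import manip
from h import *
d=manip.get_image("top");W=cloud(d)
near=np.hypot(W[...,0]-.62,W[...,1]+.215)<.06
for z in(.05,.1): print(z,rect(W[near&(abs(W[...,2]-z)<.006)]))
E
python3 go.py 454 17 13.5 79.3
```

```text
0.05 (array([ 620.8, -214. ]), array([63.9, 60.9]), 25.5, 234)
0.1 (array([ 619.7, -214.1]), array([51.6, 53.4]), 54.5, 490)
clock 11.9 pos [454.3  16.4 169.3] yaw 79.3 w 0.0237 F [0.6 0.5 0.1]
shift [0.0015 0.0015 0.3895] rows 3.116403005120938
turn [-0.0004  0.0016 -0.0011]
```

Call:
{"op": "carry_out", "data": {
  "delta_pos": [
    [0.001,0.001,0.12],
    [0.001,0.001,0.24],
    [0.001,0.001,0.33],
    [0.001,0.001,0.37],
    [0.001,0.001,0.382],
    [0.001,0.001,0.388],
    [0.001,0.001,0.39],
    [0.001,0.001,0.392],
    [0.001,0.001,0.392]
  ],
  "turn": [
    [0,0,0],
    [0,0,0],
    [0,0,0],
    [0,0,0],
    [0,0,0],
    [0,0,0],
    [0,0,0],
    [0,0,0],
    [0,0,0]
  ],
  "claw": [1,1,1,1,1,1,1,1,1]
}}

```text
clock: 12.8
position: [0.4538, 0.0176, 0.0133]
ee_rot: [0.001, 0.093, 0.996, 0.0]
contact_force: [0.9, -0.7, -0.6]
width: 0.0236
gripper_force: 23.0
```

```bash
python3 go.py 454 17 12.3 79.3
```

```text
clock 12.8 pos [453.8  17.6  13.3] yaw 79.3 w 0.0236 F [ 0.9 -0.7 -0.6]
shift [-0.0008 -0.0013  0.0025] rows 0.023705916791380933
turn [0.0005 0.0039 0.0005]
```

Call:
{"op": "carry_out", "data": {
  "delta_pos": [
    [0,0,0.003],
    [0,0,0.003],
    [0,0,0.003],
    [0,0,0.003],
    [0,0,0.003],
    [0,0,0.003],
    [0,0,-0.05],
    [0,0,-0.15],
    [0,0,-0.25],
    [0,0,-0.35],
    [0,0,-0.4],
    [0,0,-0.4]
  ],
  "turn": [
    [0,0,0],
    [0,0,0],
    [0,0,0],
    [0,0,0],
    [0,0,0],
    [0,0,0],
    [0,0,0],
    [0,0,0],
    [0,0,0],
    [0,0,0],
    [0,0,0],
    [0,0,0]
  ],
  "claw": [1,1,0.4,0.1,-0.2,-0.4,-0.8,-1,-1,-1,-1,-1]
}}

```text
clock: 14.0
position: [0.4553, 0.0175, 0.1756]
ee_rot: [0.004, 0.093, 0.996, -0.0]
contact_force: [0.3, -0.1, 0.6]
width: 0.0854
gripper_force: 0.0
```

```bash
python3 go.py 619.7 -215.5 160 50
```

```text
clock 14.0 pos [455.3  17.5 175.6] yaw 79.3 w 0.0854 F [ 0.3 -0.1  0.6]
shift [-0.5116 -0.4961  0.0423] rows 5.711416132836927
turn [0.0047 0.0133 0.9774]
```

Call:
{"op": "carry_out", "data": {
  "delta_pos": [
    [-0.511,-0.496,0.04],
    [-0.511,-0.496,0.04],
    [-0.511,-0.496,0.04],
    [-0.511,-0.496,0.04],
    [-0.511,-0.496,0.04],
    [-0.511,-0.496,0.04],
    [-0.511,-0.496,0.04],
    [-0.511,-0.496,0.04],
    [-0.511,-0.496,0.04],
    [-0.511,-0.496,0.04]
  ],
  "turn": [
    [0,0,0.977],
    [0,0,0.977],
    [0,0,0.977],
    [0,0,0.977],
    [0,0,0.977],
    [0,0,0.977],
    [0,0,0.977],
    [0,0,0.977],
    [0,0,0.977],
    [0,0,0.977]
  ],
  "claw": [-1,-1,-1,-1,-1,-1,-1,-1,-1,-1]
}}

```text
clock: 15.0
position: [0.6162, -0.2137, 0.1563]
ee_rot: [-0.001, 0.341, 0.94, 0.0]
contact_force: [0.7, 0.3, 0.4]
width: 0.0855
gripper_force: 0.0
```

```bash
python3 - <<'E'
from rig import manip
from h import *
d=manip.get_image("top");W=cloud(d)
p=W[(np.hypot(W[...,0]-.453,W[...,1]-.017)<.035)&(W[...,2]>.045)];print("cuv",rect(p),p[:,2].mean())
E
python3 go.py 619.7 -215.5 58 50
```

```text
cuv (array([452.8,  18.7]), array([24. , 39.7]), 79.2, 211) 0.05329478364601607
clock 15.05 pos [ 616.4 -213.8  156.7] yaw 50.1 w 0.0852 F [0.1 0.5 1. ]
shift [-0.0091  0.0021  0.2466] rows 1.9745735388935586
turn [ 0.0003 -0.0011  0.0026]
```

Call:
{"op": "carry_out", "data": {
  "delta_pos": [
    [-0.009,0.002,0.1],
    [-0.009,0.002,0.2],
    [-0.009,0.002,0.246],
    [-0.009,0.002,0.246],
    [-0.009,0.002,0.246],
    [-0.009,0.002,0.246],
    [-0.009,0.002,0.246],
    [-0.009,0.002,0.246],
    [-0.009,0.002,0.246],
    [-0.009,0.002,0.246],
    [-0.009,0.002,0.246],
    [-0.009,0.002,0.246]
  ],
  "turn": [
    [0,0,0],
    [0,0,0],
    [0,0,0],
    [0,0,0],
    [0,0,0],
    [0,0,0],
    [0,0,0],
    [0,0,0],
    [0,0,0],
    [0,0,0],
    [0,0,0],
    [0,0,0]
  ],
  "claw": [-1,-1,-1,-1,-0.6,-0.4,-0.3,-0.2,0,0.5,1,1],
  "force": 30
}}

```text
clock: 16.25
position: [0.6214, -0.2172, 0.06]
ee_rot: [0.002, 0.342, 0.94, 0.0]
contact_force: [-0.4, 1.1, 6.0]
width: 0.0513
gripper_force: 30.7
```

```bash
python3 go.py 432.7 -287 110 50
```

```text
clock 16.25 pos [ 621.4 -217.2   60. ] yaw 50.0 w 0.0513 F [-0.4  1.1  6. ]
shift [ 0.2489 -0.4366 -0.1261] rows 4.145297268915853
turn [0.0021 0.0056 0.0002]
```

Call:
{"op": "carry_out", "data": {
  "delta_pos": [
    [0,0,-0.06],
    [0,0,-0.126],
    [0.12,-0.22,-0.126],
    [0.249,-0.434,-0.126],
    [0.249,-0.434,-0.126],
    [0.249,-0.434,-0.126],
    [0.249,-0.434,-0.126],
    [0.249,-0.434,-0.126],
    [0.249,-0.434,-0.126]
  ],
  "turn": [
    [0,0,0],
    [0,0,0],
    [0,0,0],
    [0,0,0],
    [0,0,0],
    [0,0,0],
    [0,0,0],
    [0,0,0],
    [0,0,0]
  ],
  "claw": [1,1,1,1,1,1,1,1,1]
}}

```text
clock: 17.15
position: [0.4335, -0.2862, 0.1088]
ee_rot: [0.001, 0.342, 0.94, -0.0]
contact_force: [0.0, -0.3, -1.9]
width: 0.0512
gripper_force: 32.2
```

```bash
python3 - <<'E'
from rig import manip
from h import *
d=manip.get_image("top");W=cloud(d)
near=np.hypot(W[...,0]-.62,W[...,1]+.215)<.06
for z in(.05,): print(z,rect(W[near&(abs(W[...,2]-z)<.006)]))
E
python3 go.py 433.7 -288 14 50
```

```text
0.05 (array([ 621.2, -214.6]), array([62.4, 62. ]), 22.9, 744)
clock 17.2 pos [ 433.8 -285.9  108.7] yaw 50.1 w 0.0514 F [-0.  -0.3 -0.6]
shift [-0.0029 -0.0042  0.2367] rows 1.8939528047424183
turn [0.0009 0.0023 0.0018]
```

Call:
{"op": "carry_out", "data": {
  "delta_pos": [
    [-0.002,-0.004,0.1],
    [-0.002,-0.004,0.18],
    [-0.002,-0.004,0.22],
    [-0.002,-0.004,0.23],
    [-0.002,-0.004,0.235],
    [-0.002,-0.004,0.239],
    [-0.002,-0.004,0.239],
    [-0.002,-0.004,0.239]
  ],
  "turn": [
    [0,0,0],
    [0,0,0],
    [0,0,0],
    [0,0,0],
    [0,0,0],
    [0,0,0],
    [0,0,0],
    [0,0,0]
  ],
  "claw": [1,1,1,1,1,1,1,1]
}}

```text
clock: 18.0
position: [0.4327, -0.288, 0.0137]
ee_rot: [0.001, 0.342, 0.94, -0.0]
contact_force: [0.6, -0.1, -2.0]
width: 0.0508
gripper_force: 32.3
```

```bash
python3 go.py 433.7 -288 13 50
```

```text
clock 18.0 pos [ 432.7 -288.    13.7] yaw 50.0 w 0.0508 F [ 0.6 -0.1 -2. ]
shift [-0.002   0.0017  0.0018] rows 0.025515033428560888
turn [0.0001 0.0035 0.0006]
```

Call:
{"op": "carry_out", "data": {
  "delta_pos": [
    [0,0,0.003],
    [0,0,0.003],
    [0,0,0.003],
    [0,0,0.003],
    [0,0,0.003],
    [0,0,0.003],
    [0,0,-0.03],
    [0,0,-0.1],
    [0,0,-0.2],
    [0,0,-0.3],
    [0,0,-0.35],
    [0,0,-0.35]
  ],
  "turn": [
    [0,0,0],
    [0,0,0],
    [0,0,0],
    [0,0,0],
    [0,0,0],
    [0,0,0],
    [0,0,0],
    [0,0,0],
    [0,0,0],
    [0,0,0],
    [0,0,0],
    [0,0,0]
  ],
  "claw": [1,1,-0.3,-0.6,-1,-1,-1,-1,-1,-1,-1,-1]
}}

```text
clock: 19.2
position: [0.4338, -0.2892, 0.1561]
ee_rot: [0.003, 0.342, 0.94, -0.001]
contact_force: [0.5, -0.7, -0.6]
width: 0.085
gripper_force: 0.0
```

```bash
python3 go.py 621 -216 110 23.2
```

```text
clock 19.2 pos [ 433.8 -289.2  156.1] yaw 50.0 w 0.085 F [ 0.5 -0.7 -0.6]
shift [-0.2401  0.4408  0.1171] rows 4.123467455342543
turn [0.0032 0.014  0.8937]
```

Call:
{"op": "carry_out", "data": {
  "delta_pos": [
    [-0.24,0.44,0.117],
    [-0.24,0.44,0.117],
    [-0.24,0.44,0.117],
    [-0.24,0.44,0.117],
    [-0.24,0.44,0.117],
    [-0.24,0.44,0.117],
    [-0.24,0.44,0.117],
    [-0.24,0.44,0.117],
    [-0.24,0.44,0.117]
  ],
  "turn": [
    [0,0,0.894],
    [0,0,0.894],
    [0,0,0.894],
    [0,0,0.894],
    [0,0,0.894],
    [0,0,0.894],
    [0,0,0.894],
    [0,0,0.894],
    [0,0,0.894]
  ],
  "claw": [-1,-1,-1,-1,-1,-1,-1,-1,-1]
}}

```text
clock: 20.1
position: [0.6176, -0.2153, 0.1067]
ee_rot: [0.0, 0.551, 0.834, -0.0]
contact_force: [-0.3, 0.1, 0.4]
width: 0.0853
gripper_force: 0.0
```

```bash
python3 - <<'E'
from rig import manip
from h import *
d=manip.get_image("top");W=cloud(d)
p=W[(np.hypot(W[...,0]-.4325,W[...,1]+.287)<.045)&(W[...,2]>.045)];print("jar",rect(p),p[:,2].mean())
E
python3 go.py 621 -216 11 23.2
```

```text
jar (array([0., 0.]), array([0., 0.]), 0.0, 0) nan
clock 20.15 pos [ 617.8 -215.3  106.8] yaw 23.1 w 0.0855 F [-0.8 -0.4  0.2]
shift [-0.0047  0.0066  0.2395] rows 1.9170256554954626
turn [ 0.0006  0.0009 -0.0031]<stdin>:4: RuntimeWarning: Mean of empty slice.
  ret = ret.dtype.type(ret / rcount)
```

The jar's top gives no reading, so I'll look.

```bash
python3 - <<'E'
from rig import manip
from h import *
a=manip.get_image("top")
b=manip.get_image("side");W=cloud(b)
p=W[(np.hypot(W[...,0]-.4325,W[...,1]+.287)<.045)&(W[...,2]>.045)]
print(len(p), rect(p) if len(p) else 0, p[:,2].max() if len(p) else 0)
o=np.hstack([cv2.resize(a["image"][120:280,340:500],(400,400)),cv2.resize(b["image"][240:400,240:400],(400,400))])
cv2.imwrite("pics/j.png",o[:,:,::-1])
E
```

```text
515 (array([ 431.1, -288.4]), array([52.5, 52.1]), 86.4, 515) 0.055769800749341236
```

View pics/j.png

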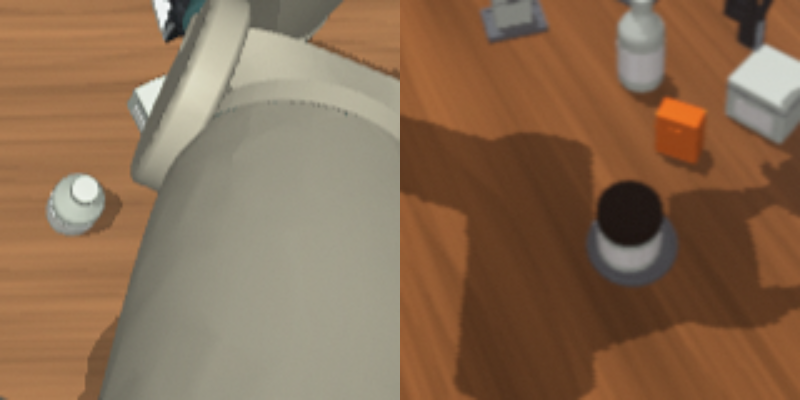

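The top view was only blocked by the arm. In the side crop the jar stands upright in the round tray at (630,240), centre about (431,-288). Next is the cassette.

Call:
{"op": "carry_out", "data": {
  "delta_pos": [
    [-0.005,0.006,0.06],
    [-0.005,0.006,0.13],
    [-0.005,0.006,0.2],
    [-0.005,0.006,0.236],
    [-0.005,0.006,0.236],
    [-0.005,0.006,0.236],
    [-0.005,0.006,0.236],
    [-0.005,0.006,0.236],
    [-0.005,0.006,0.236],
    [-0.005,0.006,0.236],
    [-0.005,0.006,0.236]
  ],
  "turn": [
    [0,0,0],
    [0,0,0],
    [0,0,0],
    [0,0,0],
    [0,0,0],
    [0,0,0],
    [0,0,0],
    [0,0,0],
    [0,0,0],
    [0,0,0],
    [0,0,0]
  ],
  "claw": [-1,-1,-1,-1,-1,-0.7,-0.5,-0.3,0,0.5,1],
  "force": 40
}}

```text
clock: 21.35
position: [0.6228, -0.216, 0.0136]
ee_rot: [0.002, 0.55, 0.835, 0.0]
contact_force: [0.3, -0.9, 6.3]
width: 0.0613
gripper_force: 45.8
```

```bash
python3 go.py 604 20 110 22.7
```

```text
clock 21.35 pos [ 622.8 -216.    13.6] yaw 23.2 w 0.0613 F [ 0.3 -0.9  6.3]
shift [ 0.5602  0.1896 -0.2421] rows 5.112682446774242
turn [0.004  0.0051 0.0166]
```

Call:
{"op": "carry_out", "data": {
  "delta_pos": [
    [0,0,-0.08],
    [0,0,-0.18],
    [0,0,-0.3],
    [0.2,0.07,-0.33],
    [0.4,0.13,-0.33],
    [0.56,0.19,-0.33],
    [0.56,0.19,-0.33],
    [0.56,0.19,-0.33],
    [0.56,0.19,-0.33],
    [0.56,0.19,-0.33],
    [0.56,0.19,-0.33]
  ],
  "turn": [
    [0,0,0],
    [0,0,0],
    [0,0,0],
    [0,0,0],
    [0,0,0.01],
    [0,0,0.017],
    [0,0,0.017],
    [0,0,0.017],
    [0,0,0.017],
    [0,0,0.017],
    [0,0,0.017]
  ],
  "claw": [1,1,1,1,1,1,1,1,1,1,1]
}}

```text
clock: 22.45
position: [0.6034, 0.0197, 0.1436]
ee_rot: [0.0, 0.554, 0.832, -0.0]
contact_force: [0.8, 0.3, -2.6]
width: 0.0615
gripper_force: 45.1
```

```bash
python3 go.py 604.7 19.7 18 22.7
```

```text
clock 22.45 pos [603.4  19.7 143.6] yaw 22.7 w 0.0615 F [ 0.8  0.3 -2.6]
shift [-0.001  0.003  0.314] rows 2.5119585579840287
turn [-0.0003  0.001  -0.0014]
```

Call:
{"op": "carry_out", "data": {
  "delta_pos": [
    [-0.001,0.002,0.1],
    [-0.001,0.002,0.2],
    [-0.001,0.002,0.27],
    [-0.001,0.002,0.3],
    [-0.001,0.002,0.31],
    [-0.001,0.002,0.314],
    [-0.001,0.002,0.314],
    [-0.001,0.002,0.314]
  ],
  "turn": [
    [0,0,0],
    [0,0,0],
    [0,0,0],
    [0,0,0],
    [0,0,0],
    [0,0,0],
    [0,0,0],
    [0,0,0]
  ],
  "claw": [1,1,1,1,1,1,1,1]
}}

```text
clock: 23.25
position: [0.6055, 0.0202, 0.0196]
ee_rot: [0.001, 0.554, 0.832, 0.001]
contact_force: [-0.5, 1.0, -1.0]
width: 0.0615
gripper_force: 45.0
```

```bash
python3 go.py 604.7 19.7 16.6 22.7
```

```text
clock 23.25 pos [605.5  20.2  19.6] yaw 22.7 w 0.0615 F [-0.5  1.  -1. ]
shift [-0.0005 -0.0023  0.0075] rows 0.06295533506489892
turn [ 0.0052  0.0025 -0.0009]
```

Call:
{"op": "carry_out", "data": {
  "delta_pos": [
    [0,-0.002,0.004],
    [0,-0.002,0.007],
    [0,-0.002,0.007],
    [0,-0.002,0.007],
    [0,-0.002,0.007],
    [0,-0.002,0.007],
    [0,-0.002,0.007],
    [0,-0.002,-0.05],
    [0,-0.002,-0.15],
    [0,-0.002,-0.3],
    [0,-0.002,-0.45],
    [0,-0.002,-0.5]
  ],
  "turn": [
    [0,0,0],
    [0,0,0],
    [0,0,0],
    [0,0,0],
    [0,0,0],
    [0,0,0],
    [0,0,0],
    [0,0,0],
    [0,0,0],
    [0,0,0],
    [0,0,0],
    [0,0,0]
  ],
  "claw": [1,1,1,-0.6,-0.8,-1,-1,-1,-1,-1,-1,-1]
}}

```text
clock: 24.45
position: [0.604, 0.0201, 0.2211]
ee_rot: [0.001, 0.554, 0.832, 0.001]
contact_force: [0.7, 0.0, -0.7]
width: 0.0855
gripper_force: 0.0
```

Call:
{"op": "carry_out", "data": {
  "delta_pos": [
    [0.3,-0.6,-0.1],
    [0.3,-0.6,-0.1],
    [0.3,-0.6,-0.1],
    [0.3,-0.6,-0.1],
    [0.3,-0.6,-0.1],
    [0.3,-0.6,-0.1],
    [0.3,-0.6,-0.1],
    [0.3,-0.6,-0.1],
    [0.3,-0.6,-0.1]
  ],
  "turn": [
    [0,0,0],
    [0,0,0],
    [0,0,0],
    [0,0,0],
    [0,0,0],
    [0,0,0],
    [0,0,0],
    [0,0,0],
    [0,0,0]
  ],
  "claw": [-1,-1,-1,-1,-1,-1,-1,-1,-1]
}}

```text
clock: 25.35
position: [0.337, 0.0381, 0.2581]
ee_rot: [0.0, 0.554, 0.832, 0.0]
contact_force: [-0.0, 0.1, 0.5]
width: 0.0853
gripper_force: 0.0
```

```bash
python3 - <<'E'
from rig import manip
from h import *
ims=[]
for c in("top","side"):
    d=manip.get_image(c);W=cloud(d);ims.append(d["image"])
    for n,x,y,r in[("cas",604,20,50),("jar",432.5,-287.5,40),("cuv",453,17,33),("vial",600.5,217,22)]:
        p=W[(np.hypot(W[...,0]-x/1e3,W[...,1]-y/1e3)<r/1e3)&(W[...,2]>.047)&(W[...,2]<.07)]
        if len(p): print(c,n,rect(p),np.percentile(p[:,2],[5,50,95]).round(4))
o=np.hstack([cv2.resize(ims[0][120:290,190:490],(400,227)),cv2.resize(ims[1][150:370,200:500],(400,293))[:227]])
cv2.imwrite("pics/fin.png",o[:,:,::-1])
E
```

```text
top cas (array([604.6,  21.6]), array([62.7, 62.1]), 23.1, 758) [0.0505 0.0533 0.0558]
top jar (array([ 430.6, -284.6]), array([52.2, 51.4]), 85.9, 495) [0.0498 0.0522 0.0549]
top cuv (array([452.8,  18.6]), array([24. , 39.8]), 78.6, 211) [0.0508 0.0534 0.056 ]
top vial (array([599.2, 217.6]), array([18.6, 20.5]), 1.2, 74) [0.0503 0.0528 0.0554]
side cas (array([604.9,  17.9]), array([64.1, 63. ]), 22.5, 344) [0.0494 0.053  0.0551]
side jar (array([ 430.7, -288.5]), array([53. , 52.2]), 46.4, 501) [0.0497 0.0523 0.0541]
side cuv (array([453.2,  15.5]), array([26.1, 39.7]), 81.8, 112) [0.0482 0.0526 0.0551]
side vial (array([603.9, 215. ]), array([24.8,  9.5]), 64.9, 18) [0.0485 0.0519 0.0537]
```

View pics/fin.png

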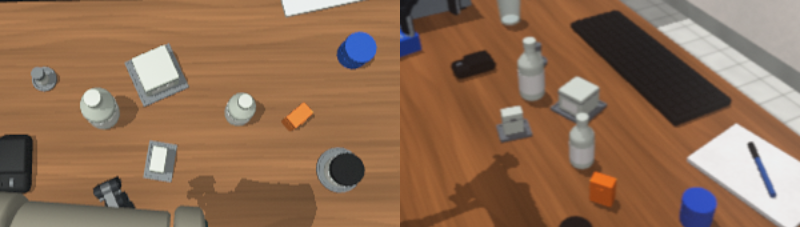

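All four containers are centred in their trays with their tops at about 53 mm. In the left half of the crop they are the cassette (158,72), cuvette box (160,160), jar (343,170) and vial (43,77). Both bottles are standing, so I'll hand in.

```bash
python3 -c "
from rig import manip
print(manip.sign_off())"
```

```text
the job is handed in; nothing more can be done
None
```

The stack is apart and the job is handed in: each of the four containers measured upright, released and within about 3 mm of centre in its own tray, and both bottles and the look-alikes were left alone; the hand-in call gave no verdict.

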